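# Index the dividing table to the next slot for the next globe gore

### The job

Index the small dividing table one step on: with a fingertip press its red plunger in, turn the table clockwise (seen from above) to the very next slot, and let the plunger spring back up so that the table is locked there. The blue plate is there to be pushed; do not grip or force anything, leave the little globe standing in the middle of the table, and leave the other things alone.

Things in the scene. Friction and masses are not known exactly. Their poses are not given: they have to be found in the camera images.
- indexer: Dividing table fixed to the work surface; origin on its vertical axis, at the underside. Fixed steel ring (radius 107 mm, top 40 mm up) with 12 open slots, 14 mm wide, 30 degrees apart. On it an aluminium dial (radius 80 mm) with a steel arm, 142 mm long, that at the start points 195 degrees counter-clockwise from this body's x axis: roughly to the robot. Brass pointer opposite, 69 mm high.
- dial (a joint): Turn of the dial, rad. 0 at the start, in its first slot; grows clockwise seen from above; the very next slot is at 0.524 (30 degrees). Locked with about 0.02 of play either way while the plunger's tooth is in a slot; else it turns against 0.15 N m of friction (1.3 N at the cap) and stays where it is left.
- plunger (a joint): Plunger travel, m: 0 = up (tooth in a slot, locked), grows downward, stop at 0.012. Spring 3.5 N at the top, 7.5 N at the stop. From about 0.009 on the tooth is below the ring and the dial is free. Let go between slots it stays about 0.008 down, tooth rubbing under the ring, and snaps up by itself when the dial reaches a slot, which stops the dial.
- plunger_top (a point): Centre of the flat top of the red plunger cap: 36 mm across, 118 mm from the dial's axis, 84 mm above the work surface when up. Pressed straight down; travels round with the dial. The point's x axis points outward from the dial's axis, y counter-clockwise along the circle (away from the push plate), z up.
- push_plate (a point): Upright blue plate on the arm, made to be pushed: 44 mm wide (radially), 8 mm thick, top 115 mm above the work surface, on the clockwise side of the red cap. The point is the middle of its face towards the cap (the face looks counter-clockwise), 105 mm up, 120 mm from the dial's axis, 26 mm from the cap's centre line. Axes as for plunger_top.
- dial_centre (a point): Centre of the dial's top face, on the axis of rotation, 54 mm above the work surface.
- little_globe: Small loose globe on a red foot, 36 mm across and 50 mm high, that stands in the middle of the dial and turns with it; origin at the centre of its underside. Not to be touched.
- pigment_jar: Bystander: loose jar with black lid, 59 mm across, 95 mm high, at the back; origin at the underside.
- mug: Bystander: loose white mug, 83 mm across, 93 mm high, at the back; origin at the underside.
- water_pot: Bystander: loose grey tankard, 91 mm across, 106 mm high, at the back; origin at the underside.
- eraser: Bystander: loose blue and white eraser, 18x38x11 mm, on the left; origin at the underside.
- ink_jar: Bystander: loose ink jar with black lid, 47 mm across, 44 mm high, on the right; origin at the underside.

How it is judged:
By the outcome, as a careful person would: the job done as asked, in the order asked, and still so for the second after the job is handed in, with the robot touching nothing.
It also fails if it takes over 38 s, if anything falls off the work surface, if the arm or the gripper's body presses on something with over 40 N, if the wrist force passes 120 N, or if a joint passes its speed limit or range.

### The arm

A 6-joint arm with a two-finger parallel gripper is mounted at the origin on a cart in front of the work surface, level with it; the furniture and walls round the work are solid. World frame = base frame: x ahead of the robot, y to its left, z up, the work surface at z = 0. Lengths are in mm, angles in degrees, forces in N, time in s.
With the tool pointing down it reaches from about 300 to 850 mm from the base axis. Payload 4.2 kg.
Tool frame: the origin (TCP) lies between the finger pads; the fingertips stand ahead of it and the grasp point (between the pads) lies 8 mm behind it (env.tip_reach is the x of the fingertips in the tool frame, in mm); x points along the fingers, y is the direction in which the jaws open and shut, and the axes are right-handed (so a half turn about x gives the same grasp; the last joint's range is limited). The gripper opens to 91 mm and grips with 3 to 60 N. Pads are 32 mm wide; open, the fingers measure 118 mm over their backs; the gripper's body (76 mm by 178 mm) begins 60 mm behind the grasp point.
Start: joints at [-74.485, 18.312, 89.639, -0, 72.044, -1.146], TCP at [164.866, -550.873, 224.976] pointing down, gripper open.
Joint ranges: [-177.97, 177.97], [-48.28, 115.42], [12.27, 149.76], [-77.06, 257.06], [2.81, 150.46], [-146.56, 146.56]. Speed limits (degrees/s): [147.25, 147.25, 180, 180, 180, 180].

### API

Orientations are given as [roll, pitch, yaw] about the fixed x, y, z axes, in that order (R = Rz(yaw) Ry(pitch) Rx(roll)).
In Python, from workcell import env, cams gives the robot as it stands.
- The arm moves only by the tool arm_command, never from a script. Its argument "deltas" is a list of rows, each a list of 3 entries, a list of its own where there are three numbers: the opening, from 0 (shut) to 1 (fully open), then the shift along the world's x, y, z in mm, then the turn about the world's z in rad. A call has 1 to 20 rows; each row is the pose to reach, as a shift and turn from the pose commanded when the call began; what a row does not reach only later rows make up. A row lasts 1/10 s, in which the tool goes at most 50 mm and 8.59 degrees, less where a joint would pass 70% of its speed; a pose out of reach is approached as far as the arm can. A call with a gripper value outside its range is refused whole. The fingers move at their own pace and stop on an object; "grip_force" is the grip in N (left out, the last holds). Time passes only in rows, so rows that repeat a pose let the fingers close. It gives the time, the measured TCP pose, the force and the opening at its end, in the units of the state.
- env.state(): the state, without advancing time (a new reading comes with each control period).
- cams.grab_frame(name): name is "scene" or "top"; returns a dict with "img" (400x640x3 uint8, red, green, blue), "K" (3x3 intrinsics, pixels), "rvec" (rotation vector, rad) and "tvec" (3), from world to camera coordinates, as OpenCV has them. Camera axes: x right, y down, z forward; pixel columns grow to the right and rows downward; lengths in mm; the calibration is good to about 2 mm. A picture is of the moment at which its call begins. There is no depth.
- env.job_done(): hands the job in, once; it reports no verdict.
Trained networks look in a picture, given as the dict that the camera call returned (one of the last four; its "shot" number tells which), for a name from the list of things; names that differ only in an ending like _2 or _b are one class to them, and where a whole thing is asked for, a point or a joint stands for the part that bears it (a point fixed in the world has none). Each returns a list of dicts, best first, with "conf" (0 to 1); they miss things now and then, are a little off and sometimes report something else, mostly with a low value. They report only what shows in the picture. A call takes as long as a camera call.
- cams.silhouettes(picture, name): "region" (400x640 bool, what is visible of it) and "centre" ([column, row] in pixels, amid what is visible of it).
The state is a dict: "time_s": time; "qpos": joint angles; "qvel": joint speeds; "effort": joint torques, N m; "ee_pos": TCP position; "ee_rot": TCP orientation; "force": force on the tool from outside, world axes, zero at the start; "torque": the same for the moment, N m; "gripper_width": finger opening in mm.
Only numpy, scipy, OpenCV 4.12 (cv2) and the standard library are available. Lean on these libraries where they do the work, as an engineer would, in place of code of your own. Each camera call takes 0.05 s, during which the arm holds its last target.

## Working session

There is one attempt and no reset: what is moved stays moved. The work goes in short steps, Python scripts to look and compute and a tool call to move; the robot and the scene stay as the last step left them, time stands still between calls to the robot, and variables do not carry over. Pictures are saved under pics/ and viewed, and the job is handed in when it is done.

Besides the shell and the picture viewer there is one more tool, called after "Emit:" as name(argument=value, ...) on one line, values as JSON. arm_command: Moves the arm, as the interface text tells. Its arguments: {"type":"object","properties":{"deltas":{"type":"array","items":{"type":"array"}},"grip_force":{"type":"number"}},"required":["deltas"]}

```bash
mkdir -p pics
cat > h.py <<'E'
import numpy as np, cv2
from workcell import env, cams
def ray(f,uv):
    R=cv2.Rodrigues(np.array(f["rvec"],float))[0]; t=np.array(f["tvec"],float).ravel()
    p=cv2.undistortPoints(np.array([[uv]],float),np.array(f["K"],float),None)[0,0]
    d=R.T@np.array([p[0],p[1],1.]); return -R.T@t, d/np.linalg.norm(d)
def atz(f,uv,z):
    c,d=ray(f,uv); return c+d*(z-c[2])/d[2]
def proj(f,P):
    return cv2.projectPoints(np.array(P,float).reshape(-1,1,3),np.array(f["rvec"],float),np.array(f["tvec"],float),np.array(f["K"],float),None)[0][:,0]
E
python3 - <<'E'
from h import *
np.set_printoptions(precision=1,suppress=True)
print(env.tip_reach, env.state())
for n in ["scene","top"]:
    f=cams.grab_frame(n); cv2.imwrite(f"pics/{n}0.png",f["img"][:,:,::-1])
    print(n, ray(f,[320,200]))
    for o,z in [("indexer",40),("plunger_top",84),("plunger",84),("push_plate",105),("dial_centre",54),("little_globe",25)]:
        for r in cams.silhouettes(f,o)[:2]:
            ys,xs=np.where(r["region"]); print(o,round(r["conf"],2),r["centre"],len(xs),xs.min(),xs.max(),ys.min(),ys.max(),atz(f,r["centre"],z))
E
```

```text
11.0 {'time_s': 0.0, 'qpos': array([-74.5,  18.4,  89.7,  -0. ,  72. ,  -1.1]), 'qvel': array([-0.1,  0. , -0.1,  0. ,  0. , -0.1]), 'effort': array([ -0. , -41.2, -23.2,   0.1,   0. ,  -0. ]), 'ee_pos': array([ 164.7, -550.4,  224.1]), 'ee_rot': array([-90. ,  89.9, 106.7]), 'force': array([0.9, 0.8, 0. ]), 'torque': array([-0.,  0., -0.]), 'gripper_width': 91.2331098226298}
scene (array([-333.2,  947.6,  858.6]), array([ 0.6, -0.6, -0.5]))
indexer 0.66 [290.5, 227.8] 2986 249 337 204 251 [548.5 144.2  40. ]
push_plate 0.93 [298.3, 217.6] 1617 264 337 204 235 [499.4 158.6 105. ]
dial_centre 0.64 [299.1, 221.2] 1590 264 337 204 235 [540.3 116.9  54. ]
little_globe 0.73 [290.2, 210.4] 112 285 295 204 218 [635.6  64.   25. ]
top (array([ 492.5,   31.6, 1302.2]), array([ 0.1,  0. , -1. ]))
indexer 0.7 [297.7, 195.9] 4137 258 330 159 241 [571.  112.4  40. ]
plunger 0.51 [316.5, 223.6] 112 310 321 221 232 [485.3  53.8  84. ]
push_plate 0.86 [300.9, 196.6] 2388 270 323 168 241 [564.8  98.8 105. ]
dial_centre 0.88 [300.1, 200.4] 2376 270 322 167 241 [556.3 104.2  54. ]
```

Run:
```python
import cv2
a=cv2.imread("pics/scene0.png");b=cv2.imread("pics/top0.png")
cv2.imwrite("pics/full.png",cv2.resize(cv2.vconcat([a,b]),(480,600)))
cv2.imwrite("pics/sc.png",cv2.resize(a[170:270,220:370],(800,533),interpolation=cv2.INTER_CUBIC))
cv2.imwrite("pics/tc.png",cv2.resize(b[145:255,240:380],(764,600),interpolation=cv2.INTER_CUBIC))
```

```text
(no output)
```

View pics/full.png

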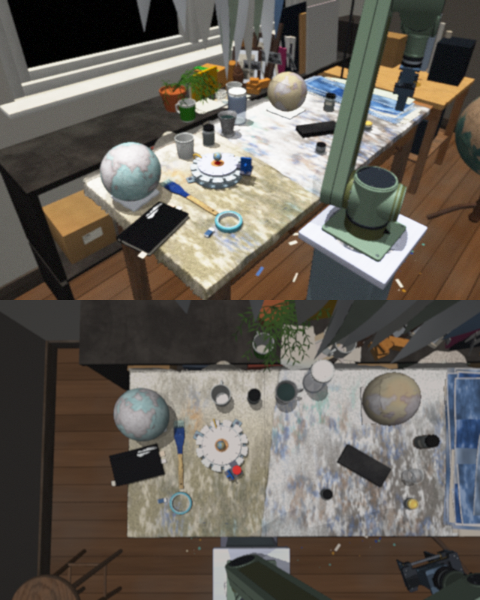

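View pics/sc.png

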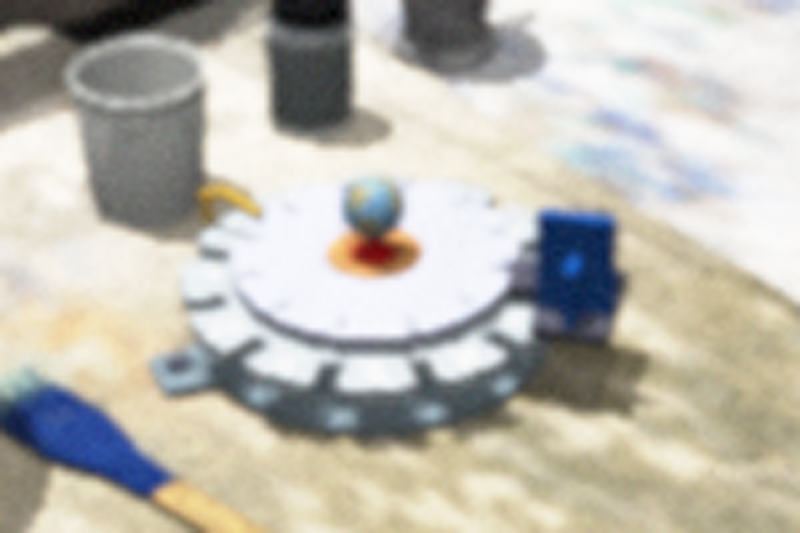

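View pics/tc.png

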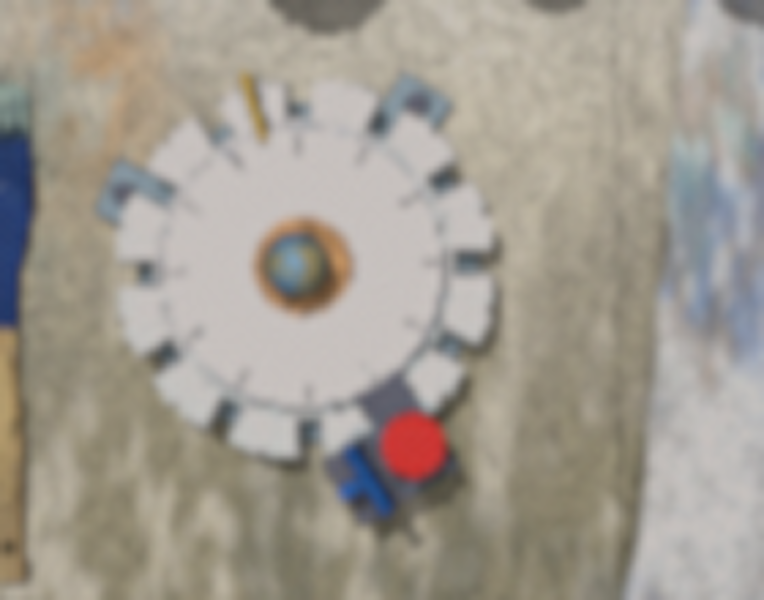

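The top view shows the dial centre at about (295, 194) px and the red cap at about (316, 227) px. The blue plate is to its left, on the clockwise side, and the globe is mid-dial. In the scene view the plate hides the cap. Next I'll measure precisely.

```bash
cat > meas.py <<'E'
from h import *
from scipy.optimize import least_squares
from scipy.spatial.transform import Rotation as Ro
np.set_printoptions(precision=2,suppress=True)
def redcap(f,lo=(255,150),hi=(340,260)):
    im=f["img"].astype(int); m=(im[...,0]>130)&(im[...,0]-im[...,1]>80)&(im[...,0]-im[...,2]>80)
    k=np.zeros_like(m);k[lo[1]:hi[1],lo[0]:hi[0]]=1; m&=k
    n,l,s,c=cv2.connectedComponentsWithStats(m.astype(np.uint8))
    i=1+np.argmax(s[1:,4]); return c[i],s[i]
E
python3 - <<'E'
from meas import *
f=cams.grab_frame("top")
c,s=redcap(f); cap=atz(f,c,84); print("cap",c,s,cap)
im=f["img"].astype(int)
# orange disc
m=(im[...,0]-im[...,2]>50)&(im[...,0]>110); m[:175]=0;m[212:]=0;m[:,:280]=0;m[:,312:]=0
ys,xs=np.where(m); hull=cv2.convexHull(np.c_[xs,ys].astype(np.float32)); print("disc",len(xs),cv2.minEnclosingCircle(hull))
# dial white disc + ring white teeth : bright low-sat
g=im.min(2); w=(g>150)&(im.max(2)-g<35); w[:155]=0;w[245:]=0;w[:,:255]=0;w[:,335:]=0
w=cv2.morphologyEx(w.astype(np.uint8),cv2.MORPH_OPEN,np.ones((3,3)))
n,l,st,cc=cv2.connectedComponentsWithStats(w); i=1+np.argmax(st[1:,4]); print(st[i],cc[i])
cnt=max(cv2.findContours((l==i).astype(np.uint8),0,1)[0],key=cv2.contourArea)
P=np.array([atz(f,p[0].astype(float),40)[:2] for p in cnt])
h=cv2.convexHull(P.astype(np.float32))[:,0]
r=least_squares(lambda q:np.hypot(h[:,0]-q[0],h[:,1]-q[1])-q[2],[560,105,107],loss="soft_l1",f_scale=2); print("ring",r.x)
for uv in [cv2.minEnclosingCircle(hull)[0]]: print(atz(f,uv,54))
C=r.x[:2]; d=cap[:2]-C; print("dist",np.hypot(*d),np.degrees(np.arctan2(d[1],d[0]))%360)
s=env.state(); R=Ro.from_euler("xyz",s["ee_rot"],degrees=True).as_matrix(); print(R, s["ee_pos"])
E
```

```text
cap [315.25 226.25] [310 221  12  12 108] [477.49  57.52  84.  ]
disc 88 ((295.0028381347656, 193.22882080078125), 8.469152450561523)
[ 261  155   74   74 3486] [297.99 188.81]
ring [586.21 112.7  116.08]
[578.38 119.75  54.  ]
dist 121.923640303691 206.90692978142684
[[ 0.    0.29 -0.96]
 [-0.   -0.96 -0.29]
 [-1.    0.    0.  ]] [ 164.87 -550.88  225.03]
```

```bash
cat > overlay.py <<'E'
from meas import *
def draw(f,C,a,name,box,base=0,capz=84):
    x0,y0,x1,y1=box; S=min(800/(x1-x0),600/(y1-y0)); im=cv2.resize(f["img"][y0:y1,x0:x1,::-1],None,fx=S,fy=S,interpolation=cv2.INTER_CUBIC)
    def pl(P,col,cl=True):
        q=(proj(f,P)-[x0,y0]+.5)*S; cv2.polylines(im,[q.round().astype(np.int32)],cl,col,1)
    t=np.linspace(0,2*np.pi,80,endpoint=False)
    circ=lambda c,r,z:np.c_[c[0]+r*np.cos(t),c[1]+r*np.sin(t),0*t+z]
    pl(circ(C,107,40),(0,255,0)); pl(circ(C,80,54),(255,0,255)); pl(circ(C,18,54),(0,255,255))
    th=np.radians(a); u=np.array([np.cos(th),np.sin(th)]); v=np.array([-u[1],u[0]])
    pl(circ(C+118*u,18,capz),(255,255,0))
    q=[C+r*u-y*v for r,y in [(98,26),(142,26),(142,34),(98,34)]]
    pl(np.c_[q,[115]*4],(0,255,255))
    for k in range(12):
        w=np.radians(base+30*k); e=np.array([np.cos(w),np.sin(w)]); n=np.array([-e[1],e[0]])
        pl(np.c_[[C+r*e+y*n for r,y in [(90,-7),(107,-7),(107,7),(90,7)]],[40]*4],(0,0,255))
    cv2.imwrite(name,im)
E
python3 - <<'E'
from overlay import *
for n,b in [("top",(245,150,345,250)),("scene",(230,180,360,270))]:
    draw(cams.grab_frame(n),np.array([578.4,119.7]),211.7,f"pics/o_{n}.png",b,211.7)
E
```

```text
(no output)
```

View pics/o_top.png

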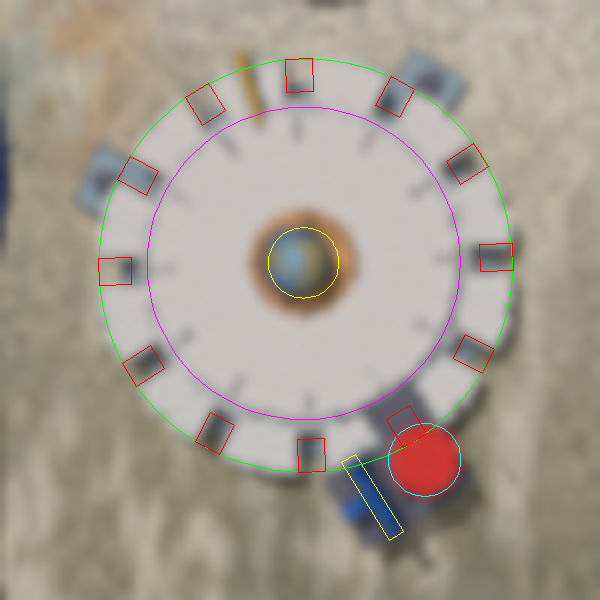

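View pics/o_scene.png

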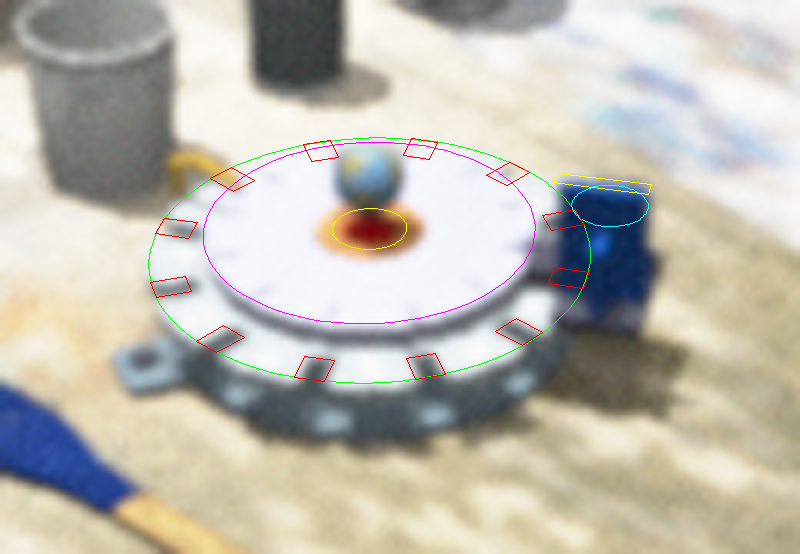

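The fit agrees with both views, with the scene view about 1 px off. I take the dial centre as roughly (577.5, 120) and the arm at 211.7°. Next I move above the cap with the gripper shut.

Emit:
arm_command(deltas=[[0, [5, 10, 0], 0], [0, [15, 30, 0], 0.01], [0, [30, 60, 0], 0.02], [0, [48, 96, 0], 0.04], [0, [67, 135, 0], 0.06], [0, [87, 175, 0], 0.08], [0, [108, 216, 0], 0.1], [0, [129, 258, 0], 0.12], [0, [150, 300, 0], 0.14], [0, [171, 342, 0], 0.16], [0, [192, 384, 0], 0.18], [0, [213, 426, 0], 0.2], [0, [233, 467, 0], 0.22], [0, [253, 507, 0], 0.24], [0, [271, 543, 0], 0.25], [0, [287, 575, 0], 0.26], [0, [299, 600, 0], 0.26], [0, [305, 612, 0], 0.26], [0, [307, 615, 0], 0.26], [0, [307, 615, 0], 0.26]], grip_force=10)

```text
time_s: 2.85
ee_pos: [471.4, 63.8, 224.9]
ee_rot: [14.0, 89.9, -134.4]
force: [-0.5, -0.4, 0.2]
gripper_width: 0.4
```

Emit:
arm_command(deltas=[[0, [0, 0, -10], 0], [0, [0, 0, -30], 0], [0, [0, 0, -55], 0], [0, [0, 0, -80], 0], [0, [0, 0, -95], 0], [0, [0, 0, -100], 0], [0, [0, 0, -100], 0]])

```text
time_s: 3.55
ee_pos: [471.1, 63.3, 124.3]
ee_rot: [-18.9, 89.9, -167.4]
force: [-0.1, -0.3, 0.7]
gripper_width: 0.3
```

Run:
```python
from overlay import *
s=env.state(); R=Ro.from_euler("xyz",s["ee_rot"],degrees=True).as_matrix(); p=s["ee_pos"]
print(s["time_s"],p,s["force"],s["gripper_width"],"ytool ang",np.degrees(np.arctan2(R[1,1],R[0,1])),R[:,0])
C=np.array([577.5,120.2]);a=np.radians(211.7);u=np.array([np.cos(a),np.sin(a)]);v=np.array([-u[1],u[0]])
print("rad,tan",(p[:2]-C)@u,(p[:2]-C)@v)
for n,b in [("top",(245,150,345,250)),("scene",(230,180,360,270))]:
    draw(cams.grab_frame(n),C,211.7,f"pics/p_{n}.png",b,211.7)
```

```text
3.55 [471.11  63.28 124.32] [-0.07 -0.34  0.75] 0.27925806693747707 ytool ang -58.51561551925475 [-0. -0. -1.]
rad,tan 120.43016525353559 -7.4750622252677665
```

View pics/p_scene.png

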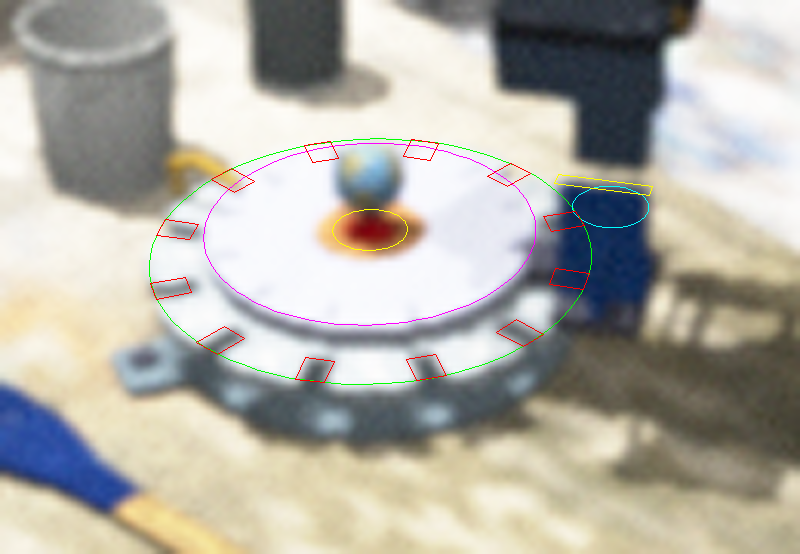

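View pics/p_top.png

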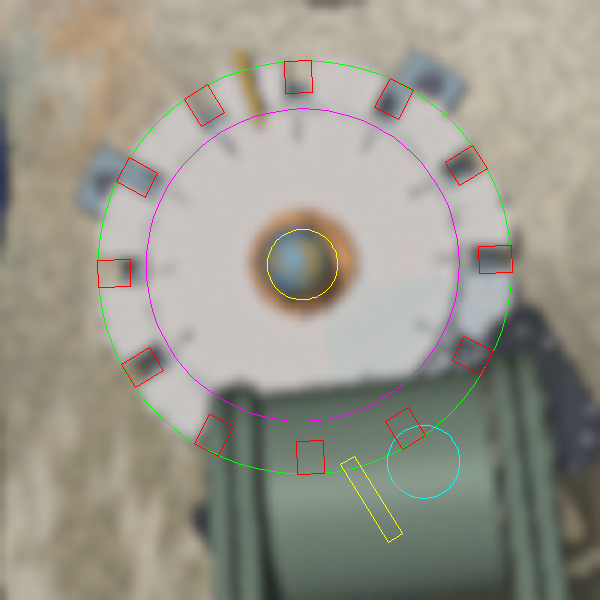

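Run:
```python
from overlay import *
f=cams.grab_frame("scene"); s=env.state(); p=s["ee_pos"]
u=np.array([-.851,-.525]);v=np.array([.525,-.851])
S=800/130
for z in (p[2]-11,p[2]+30):
    q=[np.r_[p[:2]+a*u+b*v,z] for a,b in [(-16,-13.5),(16,-13.5),(16,13.5),(-16,13.5)]]
    print((proj(f,q)-[230,180])*S)
```

```text
[[567.54 166.9 ]
 [635.72 175.08]
 [646.57 144.96]
 [579.42 137.03]]
[[568.39  90.4 ]
 [637.63  98.4 ]
 [648.62  69.05]
 [580.44  61.3 ]]
```

Emit:
arm_command(deltas=[[0, [0, 0, -5], 0], [0, [0, 0, -12], 0], [0, [0, 0, -20], 0], [0, [0, 0, -25], 0], [0, [0, 0, -28], 0], [0, [0, 0, -31], 0], [0, [0, 0, -34], 0], [0, [0, 0, -34], 0]])

```text
time_s: 4.5
ee_pos: [471.6, 64.1, 91.0]
ee_rot: [-14.3, 90.0, -162.7]
force: [-2.2, -0.5, 4.3]
gripper_width: 0.7
```

Emit:
arm_command(deltas=[[0, [0, 0, -2], 0], [0, [0, 0, -4], 0], [0, [0, 0, -6], 0], [0, [0, 0, -7], 0], [0, [0, 0, -7], 0], [0, [0, 0, -7], 0]])

```text
time_s: 5.1
ee_pos: [471.6, 64.1, 84.5]
ee_rot: [-0.4, 90.0, -148.9]
force: [-2.2, 0.2, 5.9]
gripper_width: 0.2
```

Run:
```python
import numpy as np
C=np.array([577.5,120.2]);d=np.array([471.87,64.13])-C
for p in [0.5,1.5,3,5,7,9,11,13,15,17,19,20.5,22,23,23.5]+list(range(24,41)):
    a=-np.radians(p);r=np.array([[np.cos(a),-np.sin(a)],[np.sin(a),np.cos(a)]])@d-d;print(p,r.round(1),round(a,3))
```

```text
0.5 [-0.5  0.9] -0.009
1.5 [-1.4  2.8] -0.026
3 [-2.8  5.6] -0.052
5 [-4.5  9.4] -0.087
7 [-6.  13.3] -0.122
9 [-7.5 17.2] -0.157
11 [-8.8 21.2] -0.192
13 [-9.9 25.2] -0.227
15 [-10.9  29.2] -0.262
17 [-11.8  33.3] -0.297
19 [-12.5  37.4] -0.332
20.5 [-12.9  40.5] -0.358
22 [-13.3  43.7] -0.384
23 [-13.5  45.7] -0.401
23.5 [-13.6  46.8] -0.41
24 [-13.7  47.8] -0.419
25 [-13.8  49.9] -0.436
26 [-13.9  52. ] -0.454
27 [-13.9  54.1] -0.471
28 [-14.   56.2] -0.489
29 [-13.9  58.2] -0.506
30 [-13.9  60.3] -0.524
31 [-13.8  62.4] -0.541
32 [-13.7  64.5] -0.559
33 [-13.5  66.6] -0.576
34 [-13.3  68.7] -0.593
35 [-13.1  70.7] -0.611
36 [-12.8  72.8] -0.628
37 [-12.5  74.9] -0.646
38 [-12.1  76.9] -0.663
39 [-11.7  79. ] -0.681
40 [-11.3  81. ] -0.698
```

Emit:
arm_command(deltas=[[0, [0, 0, -1], 0], [0, [-0.5, 1, -1], -0.009], [0, [-1.4, 2.8, -1], -0.026], [0, [-2.8, 5.6, -1], -0.052], [0, [-4.5, 9.4, -1], -0.087], [0, [-6, 13.3, -1], -0.122], [0, [-7.5, 17.2, -1], -0.157], [0, [-7.5, 17.2, -1], -0.157]])

```text
time_s: 5.9
ee_pos: [464.3, 81.5, 83.6]
ee_rot: [144.2, 90.0, -13.3]
force: [-3.4, 0.3, 6.4]
gripper_width: 0.7
```

Run:
```python
from overlay import *
print(env.state()["force"])
C=np.array([577.5,120.2])
draw(cams.grab_frame("scene"),C,205,"pics/q_scene.png",(230,180,360,270),211.7,73)
```

```text
[-3.38  0.33  6.4 ]
```

View pics/q_scene.png

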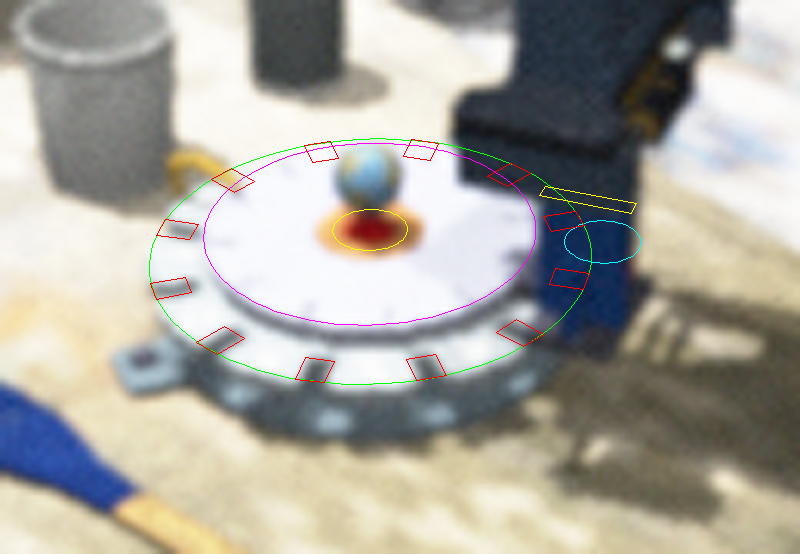

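The plate has moved from 560–648 to about 540–635 px (crop), roughly 7° of rotation, so the dial is turning. I'll continue to about 24° commanded.

Emit:
arm_command(deltas=[[0, [-1.3, 4, 0], -0.035], [0, [-2.4, 8, 0], -0.07], [0, [-3.4, 12, 0], -0.105], [0, [-4.3, 16.1, 0], -0.14], [0, [-5, 20.2, 0], -0.175], [0, [-5.4, 23.3, 0], -0.201], [0, [-5.8, 26.5, 0], -0.227], [0, [-6.1, 29.6, 0], -0.253], [0, [-6.2, 30.6, 0], -0.262], [0, [-6.2, 30.6, 0], -0.262]])

```text
time_s: 6.95
ee_pos: [458.3, 112.0, 83.6]
ee_rot: [165.1, 90.0, -7.3]
force: [-3.4, -1.1, 7.6]
gripper_width: 0.7
```

Run:
```python
from overlay import *
C=np.array([577.5,120.2])
draw(cams.grab_frame("scene"),C,190,"pics/r_scene.png",(230,180,360,270),211.7,73)
```

```text
(no output)
```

View pics/r_scene.png

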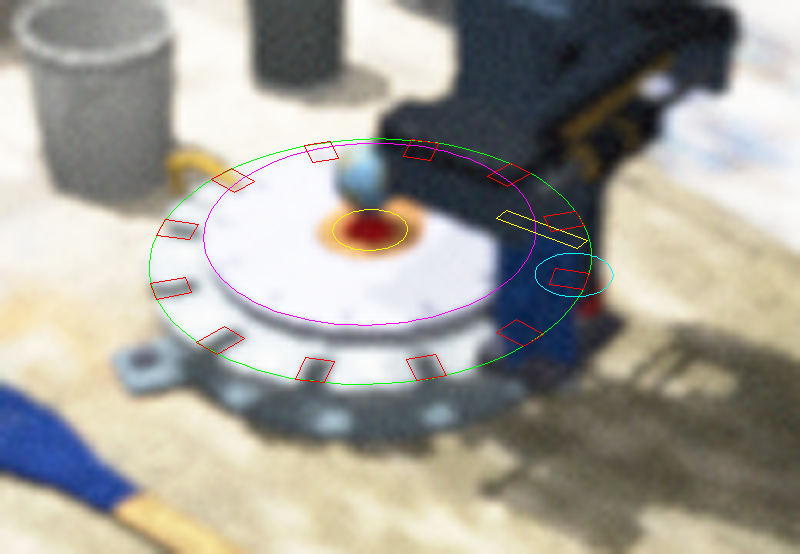

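Emit:
arm_command(deltas=[[0, [0, 0, 3], 0], [0, [0, 0, 7], 0], [0, [0, 0, 12], 0], [0, [0, 0, 16], 0], [0, [0, 0, 16], 0]])

```text
time_s: 7.5
ee_pos: [458.7, 112.0, 99.5]
ee_rot: [-178.6, 89.9, 9.0]
force: [-0.3, 0.7, 0.5]
gripper_width: 0.4
```

Emit:
arm_command(deltas=[[0, [-0.1, 1, 0], -0.009], [0, [-0.1, 2.1, 0], -0.017], [0, [-0.2, 3.2, 0], -0.026], [0, [-0.2, 4.2, 0], -0.035], [0, [-0.2, 4.2, 0], -0.035]])

```text
time_s: 8.0
ee_pos: [458.0, 116.3, 98.9]
ee_rot: [40.5, 90.0, -133.9]
force: [0.8, -0.7, 0.2]
gripper_width: 0.3
```

Emit:
arm_command(deltas=[[0, [0, 1, 0], -0.009], [0, [0, 2.1, 0], -0.017], [0, [0, 3.2, 0], -0.026], [0, [0, 4.2, 0], -0.035], [0, [0, 4.2, 0], -0.035]])

```text
time_s: 8.5
ee_pos: [458.0, 120.6, 99.0]
ee_rot: [-107.1, 90.0, 76.4]
force: [0.5, -0.0, -0.1]
gripper_width: 0.4
```

Run:
```python
from overlay import *
C=np.array([577.5,120.2])
draw(cams.grab_frame("scene"),C,185,"pics/s_scene.png",(230,180,360,270),211.7,76)
```

```text
(no output)
```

View pics/s_scene.png

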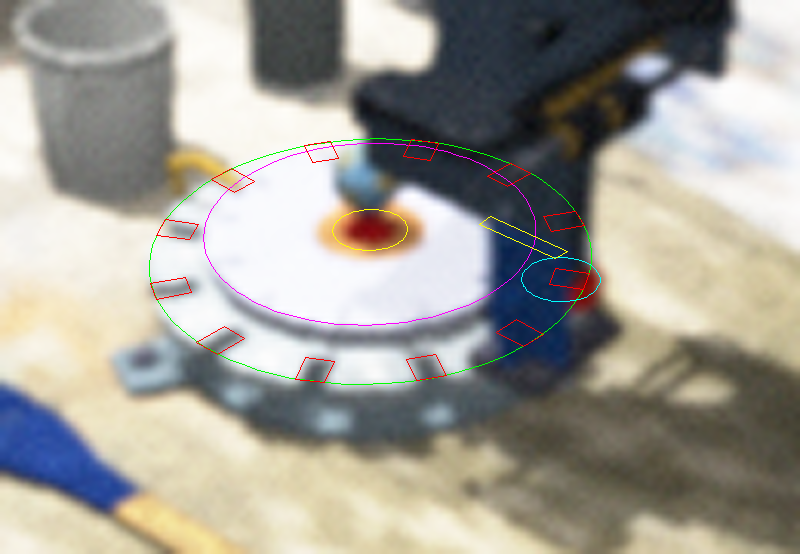

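Emit:
arm_command(deltas=[[0, [0, 1, 0], -0.009], [0, [0.1, 2.1, 0], -0.017], [0, [0.1, 3.2, 0], -0.026], [0, [0.2, 4.2, 0], -0.035], [0, [0.2, 4.2, 0], -0.035]])

```text
time_s: 9.05
ee_pos: [458.2, 124.7, 99.0]
ee_rot: [-159.7, 90.0, 21.8]
force: [0.4, 0.2, 0.1]
gripper_width: 0.4
```

Run:
```python
from overlay import *
C=np.array([577.5,120.2])
draw(cams.grab_frame("scene"),C,181.7,"pics/t_scene.png",(230,180,360,270),211.7,76)
```

```text
(no output)
```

View pics/t_scene.png

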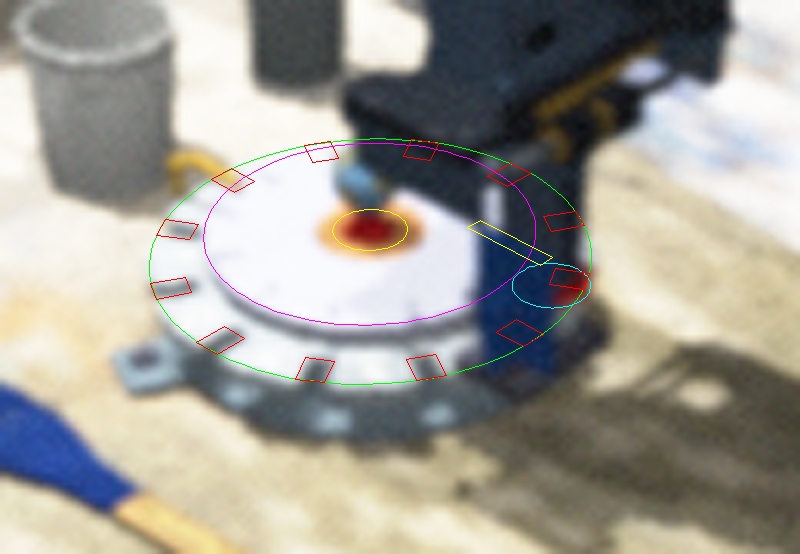

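Emit:
arm_command(deltas=[[0, [0.1, 1, 0], -0.009], [0, [0.1, 2.1, 0], -0.017], [0, [0.1, 2.1, 0], -0.017]])

```text
time_s: 9.4
ee_pos: [458.3, 126.7, 99.0]
ee_rot: [129.3, 90.0, -50.1]
force: [0.0, -0.1, -0.3]
gripper_width: 0.9
```

Emit:
arm_command(deltas=[[0, [0.1, 1, 0], -0.009], [0, [0.1, 1, 0], -0.009]])

```text
time_s: 9.6
ee_pos: [458.4, 127.7, 99.0]
ee_rot: [104.5, 90.0, -75.5]
force: [0.7, -0.6, -0.1]
gripper_width: 0.8
```

Emit:
arm_command(deltas=[[0, [0.1, 1, 0], -0.009], [0, [0.1, 1, 0], -0.009]])

```text
time_s: 9.8
ee_pos: [458.4, 128.6, 98.9]
ee_rot: [58.9, 90.0, -121.5]
force: [-0.0, -1.2, 0.2]
gripper_width: 0.6
```

Run:
```python
from overlay import *
C=np.array([577.5,120.2])
draw(cams.grab_frame("scene"),C,181.7,"pics/u_scene.png",(230,180,360,270),211.7,84)
```

```text
(no output)
```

View pics/u_scene.png

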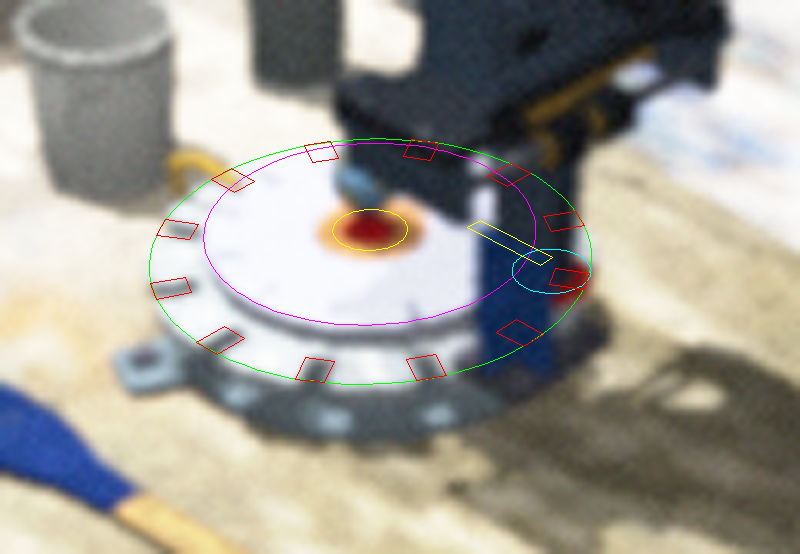

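```bash
cat > ex.py <<'E'
from overlay import *
def ex(n):
    f=cams.grab_frame("scene"); cv2.imwrite(f"pics/raw_{n}.png",f["img"][:,:,::-1]); im=f["img"].astype(int)
    R=im[205:250,300:335]
    b=(R[...,2]-R[...,0]>40)&(R[...,2]>60); r=(R[...,0]-R[...,2]>50)&(R[...,0]-R[...,1]>50)
    for q,c in (("blue",b),("red",r)):
        ys,xs=np.where(c)
        if len(xs): print(q,len(xs),xs.mean()+300,ys.mean()+205,xs.min()+300,xs.max()+300,ys.min()+205,ys.max()+205)
    print(env.state()["force"],env.state()["ee_pos"],env.state()["time_s"])
    x=cv2.resize(f["img"][205:250,295:340,::-1],(540,540),interpolation=cv2.INTER_CUBIC);cv2.imwrite(f"pics/z_{n}.png",x)
E
python3 -c "
from ex import *
ex('a')"
```

```text
blue 244 313.02868852459017 228.6311475409836 307 319 217 240
red 18 323.22222222222223 225.88888888888889 321 325 223 228
[-0.42  0.27 -0.1 ] [458.41 128.57  98.95] 9.9
```

Emit:
arm_command(deltas=[[0, [0.1, 1, 0], -0.009], [0, [0.1, 1, 0], -0.009]])

```text
time_s: 10.1
ee_pos: [458.5, 129.6, 98.9]
ee_rot: [46.8, 90.0, -134.2]
force: [-0.1, -1.2, -0.4]
gripper_width: 0.4
```

```bash
python3 -c "
from ex import *
ex('b')"
```

```text
blue 252 312.6309523809524 228.64285714285714 307 319 217 240
red 20 323.05 225.85 320 325 223 228
[-0.41 -0.92 -0.06] [458.48 129.62  98.93] 10.15
```

View pics/z_b.png

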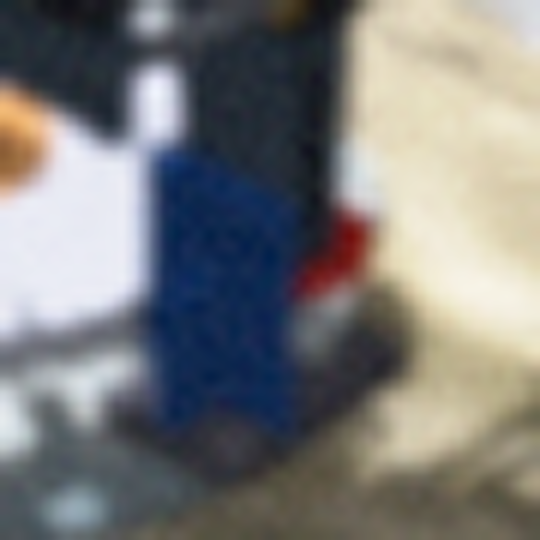

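Emit:
arm_command(deltas=[[0, [0.1, 1, 0], -0.009], [0, [0.2, 2, 0], -0.017], [0, [0.2, 2, 0], -0.017]])

```text
time_s: 10.45
ee_pos: [458.7, 131.8, 99.0]
ee_rot: [-7.6, 90.0, 170.5]
force: [-0.1, -0.5, -0.4]
gripper_width: 0.2
```

```bash
python3 -c "
from ex import *
ex('c')"
```

```text
blue 240 312.025 229.02916666666667 306 318 218 240
red 18 322.44444444444446 226.27777777777777 320 324 223 229
[ 0.04 -1.22  0.02] [458.75 131.75  98.95] 10.5
```

View pics/z_c.png

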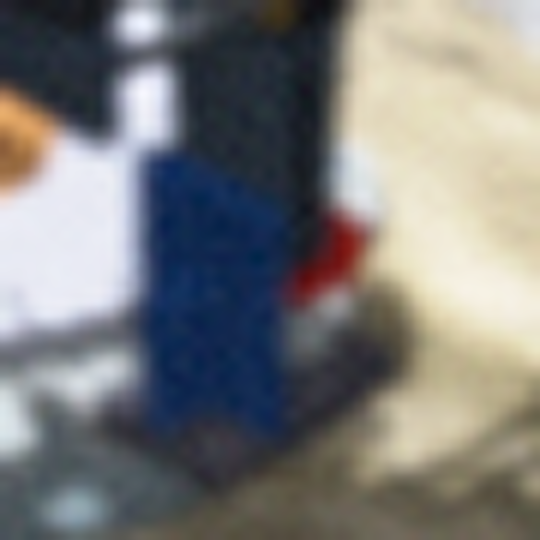

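Run:
```python
from overlay import *
f=cams.grab_frame("scene"); C=np.array([577.5,120.2])
def pr(a,r,y,z):
    t=np.radians(a);u=np.array([np.cos(t),np.sin(t)]);v=np.array([-u[1],u[0]]);return proj(f,np.r_[C+r*u-y*v,z])[0]
for a in (211.7,205,190,187,186,185,184,183,182,181,180): print(a,*[pr(a,r,34,z) for r in (98,142) for z in (115,70)])
im0=cv2.imread("pics/scene0.png")[:,:,::-1].astype(int)
for im in (im0,f["img"].astype(int)):
    b=(im[...,2]-im[...,0]>40)&(im[...,2]>60)
    for row in range(212,240,4):
        xs=np.where(b[row,295:345])[0]+295; print(row,xs.min() if len(xs) else 0,xs.max() if len(xs) else 0,end="; ")
    print()
```

```text
211.7 [319.53 209.3 ] [319.43 222.58] [334.89 211.16] [334.53 224.47]
205 [317.07 211.2 ] [317.01 224.52] [332.06 214.04] [331.74 227.43]
190 [310.06 214.86] [310.12 228.27] [323.33 219.83] [323.16 233.37]
187 [308.45 215.47] [308.53 228.9 ] [321.23 220.85] [321.09 234.41]
186 [307.89 215.66] [307.98 229.1 ] [320.5  221.17] [320.38 234.74]
185 [307.33 215.85] [307.43 229.3 ] [319.76 221.49] [319.65 235.07]
184 [306.76 216.04] [306.87 229.49] [319.01 221.8 ] [318.91 235.39]
183 [306.19 216.22] [306.31 229.67] [318.25 222.11] [318.17 235.7 ]
182 [305.61 216.39] [305.74 229.85] [317.48 222.41] [317.41 236.01]
181 [305.02 216.56] [305.16 230.02] [316.7 222.7] [316.64 236.31]
180 [304.43 216.72] [304.58 230.19] [315.9  222.98] [315.86 236.6 ]
212 321 334; 216 321 333; 220 321 334; 224 321 334; 228 325 333; 232 0 0; 236 0 0; 
212 0 0; 216 0 0; 220 307 315; 224 307 318; 228 307 317; 232 307 317; 236 307 318;
```

Emit:
arm_command(deltas=[[0, [0.1, 1, 0], -0.009], [0, [0.2, 2, 0], -0.017], [0, [0.2, 2, 0], -0.017]])

```text
time_s: 10.85
ee_pos: [458.8, 133.2, 98.9]
ee_rot: [74.7, 89.9, -108.2]
force: [-0.1, -4.2, 0.7]
gripper_width: 0.6
```

```bash
python3 -c "
from ex import *
ex('d')"
```

```text
blue 244 311.5 229.0983606557377 306 317 217 240
red 23 321.95652173913044 226.3913043478261 319 324 223 229
[ 0.02 -4.13  1.65] [458.83 133.17  98.95] 10.9
```

View pics/z_d.png

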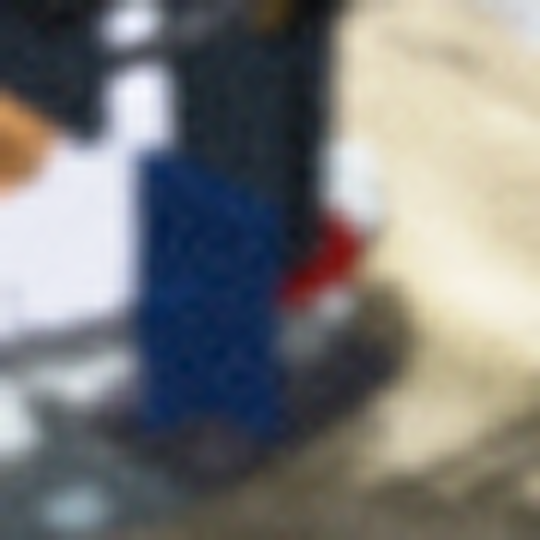

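The force jumped to −4 N and the dial stopped at about 30°, which suggests the tooth has caught. I'll back off, lift clear, and check from above.

Emit:
arm_command(deltas=[[0, [0, -2, 0], 0.017], [0, [0, -5, 0], 0.04], [0, [0, -7, 0], 0.05], [0, [0, -7, 5], 0.05], [0, [0, -7, 20], 0.05], [0, [0, -7, 45], 0.05], [0, [0, -7, 75], 0.05], [0, [0, -20, 100], 0.05], [0, [-5, -50, 115], 0.05], [0, [-10, -90, 120], 0.05], [0, [-20, -130, 120], 0.05], [0, [-30, -170, 120], 0.05], [0, [-40, -210, 120], 0.05], [0, [-50, -245, 120], 0.05], [0, [-55, -270, 120], 0.05], [0, [-60, -280, 120], 0.05], [0, [-60, -280, 120], 0.05]])

```text
time_s: 12.6
ee_pos: [398.6, -146.9, 219.2]
ee_rot: [-137.7, 90.0, 42.1]
force: [-0.3, -0.8, 0.3]
gripper_width: 0.6
```

Run:
```python
from overlay import *
C=np.array([577.5,120.2])
f=cams.grab_frame("top"); c,s=redcap(f); print(c,s)
for z in (84,76):
    cap=atz(f,c,z); d=cap[:2]-C; d2=cap[:2]-[578.4,119.7]; print(z,cap,np.hypot(*d),np.degrees(np.arctan2(*d[::-1]))%360,np.degrees(np.arctan2(*d2[::-1]))%360)
draw(f,C,181.7,"pics/v_top.png",(245,150,345,250),211.7)
f=cams.grab_frame("scene"); draw(f,C,181.7,"pics/v_scene.png",(230,180,360,270),211.7)
cv2.imwrite("pics/v_raw.png",cv2.resize(f["img"][205:250,295:340,::-1],(540,540),interpolation=cv2.INTER_CUBIC))
im=f["img"].astype(int);b=(im[...,2]-im[...,0]>40)&(im[...,2]>60)
ys,xs=np.where(b[205:250,300:335]); print(xs.mean()+300,ys.mean()+205)
```

```text
[294.87 232.35] [289 227  12  12 110]
84 [459.74 118.2   84.  ] 117.77443919647 180.97344730563523 180.72468459192118
76 [459.53 118.77  76.  ] 117.98105492306355 180.69545339251232 180.44921564987993
311.2384937238494 229.17991631799163
```

View pics/v_top.png

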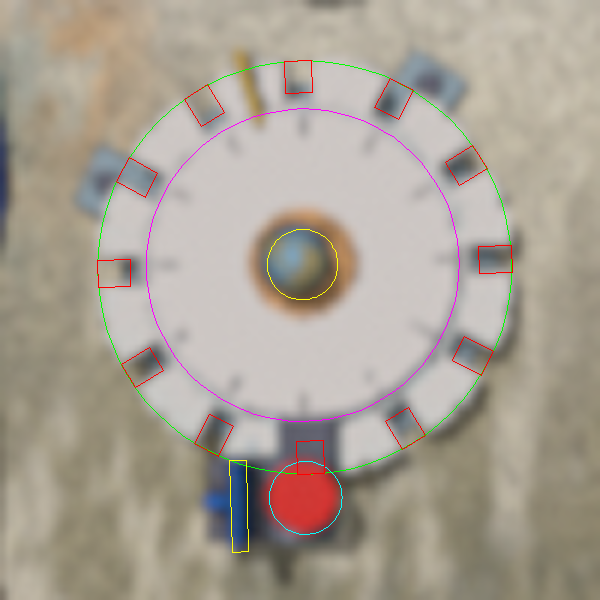

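View pics/v_scene.png

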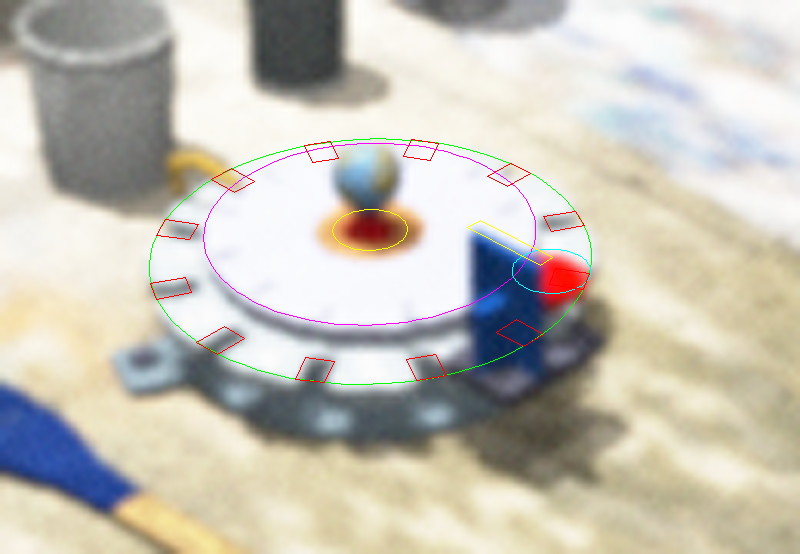

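View pics/v_raw.png

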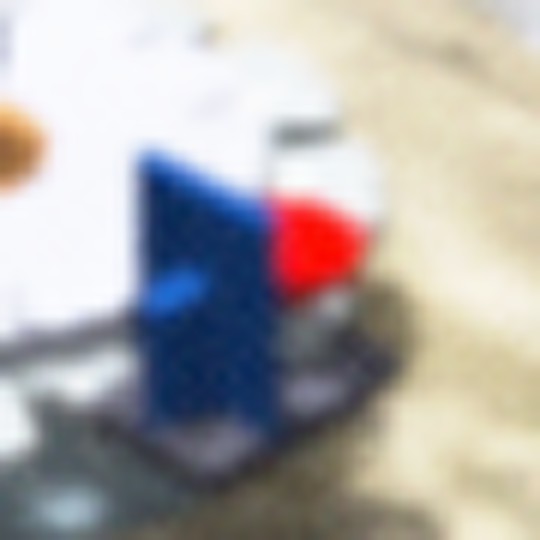

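The top view puts the cap at (295, 232) px, an angle of about 181° against 212° at the start, so one slot (30°) on plus the play. In the scene view the red cap's upper edge is at about row 221. That fits a height of 84 mm (plunger up); at 76 mm it would be about 2 px lower. The globe is still in the middle and the gripper is well clear.

```bash
python3 -c "
from workcell import env
print(env.job_done())"
```

```text
the job is handed in; nothing more can be done
None
```

The dial is one slot further clockwise, and by my checks its plunger is up and locked. The job was handed in at about 12.7 s of the 38 s allowed.

**What I did:** With the gripper shut, I pressed the red plunger about 11 mm down and turned the dial to about 22–24°. I then lifted off, nudged the blue plate 1–2 mm at a time until the tooth caught, and withdrew.

**Last checks:**
- **Catch:** the push force rose from about 1 N to 4 N and the dial stopped moving. I backed off straight away.
- **Angle:** the cap went from 212.1° to 181.0° in the top view, which is 31.1° of turn. That is 30° plus roughly the 1.1° of play in the slot. My reading is only good to about a degree, so I can't place the dial exactly within that play.
- **Plunger height:** the cap's edge in the scene view matches 84 mm (up), not the 76 mm it would show between slots. This rests on about 2 px.
- **Surroundings:** the globe is still standing in the middle of the dial. The gripper is well clear, and nothing else was near its path.

**Disagreement:** the scene camera's overlay sat about 1 px (3 mm) off the top camera's.

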